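# Hold a pipe over its base plate for tacking

### The job

The pipe off-cut is to be tack-welded to the base plate in the blue tray: first close the lid of the green parts tin so that no spatter gets in. Then lift the pipe above the height of the tin and the tray walls, carry it across without knocking either, and hold it upright, centred over the white ring on the plate, with a gap of about 8 mm left under it for the spacers. Finish while still holding it there, still, the pipe touching nothing but the fingers; leave the jar, the red magnet and the flat bar alone.

Things in the scene. Friction and masses are not known exactly. Their poses are not given: they have to be found in the camera images.
- parts_tin: green hammered-metal parts tin, 141 (x) x 205 (y) x 56 mm tall when closed, fixed to the welding plate, an open lid standing up at its far side, small parts lying in its compartments. Origin: centre of its underside; z up, -x is its front (the side facing the robot), the hinge lies along its y axis at x = +68, z = 52 mm.
- parts_tin_lid (a joint): lid of the tin, rad: 0 = shut, grows as it opens up and away from the robot (pi/2 upright, at most 2.0). A flat sheet 203 mm wide, 135 mm from hinge to front edge, outer face 4 mm outside the hinge line, 10 mm lip turned inward along its edges. Stiff hinge (0.4 N m): it stays where it is left and needs 3 to 5 N at its front edge to move, all the way down.
- pipe: piece of rust-grey steel pipe standing upright on the grey perforated welding plate, whose flat top lies at z = 70 mm (70 mm above the bench) under everything listed, loose, 49 mm outside diameter, wall 6 to 7 mm, 85 mm tall, about 0.2 kg. Origin: centre of its lower end; z along the pipe, up.
- fixture: blue square open tray fixed to the welding plate, 150 x 150 mm, walls 4 mm thick and 40 mm high; in its middle a dark steel base plate 104 x 104 x 10 mm, top 14 mm above the welding plate, with brass bolt heads 5 mm high at its corners (42 mm out along x and y). Origin: centre of its underside, z up. It may be on either side of the tin, the pipe on the other.
- ring_centre (a point): centre of the white ring (53 mm across) and cross marked on the plate, on the plate's top face, 14 mm above the welding plate; z up.
- jar: bystander: clear jar with a green lid, 69 mm across, 84 mm tall, loose; origin at the centre of its underside.
- magnet: bystander: red triangular welding magnet standing on its long edge, 63 x 124 x 86 mm tall, loose; origin at the centre of its underside.
- flat: bystander: dark flat steel bar with no part in the job, 40 x 85 mm, 10 mm thick, lying loose behind the tin; origin at the centre of its underside.

How it is judged (in metres and radians):
On the way, in this order (a step that is already met when the one before it is completed fails the run):
1. the lid of the parts tin is shut while the pipe still stands on the welding plate (value of joint parts_tin_lid below 0.06 rad and height (world z) of pipe below 0.08 m), for 0.2 s.
2. the pipe is lifted clear above the height of the tin and tray walls (height (world z) of pipe above 0.132 m and contact force between pipe and the fingers above 0.5 N), for 0.1 s.
At the end, for the whole second after the job is handed in: The tin's lid is shut (under 0.06 rad); the pipe, held in the fingers and still, stands upright within 0.09 rad, its lower end centred within 8 mm on the ring and 3 to 14 mm above the plate, touching neither the tray, its plate nor the tin (value of joint parts_tin_lid below 0.06 rad and z of pipe in the frame of ring_centre between 0.003 and 0.014 m and horizontal distance between pipe and ring_centre below 0.008 m and angle between pipe's own z axis and vertical below 0.09 rad and contact force between pipe and the fingers above 0.5 N and contact force between pipe and fixture below 0.1 N and contact force between pipe and parts_tin below 0.1 N and linear speed of pipe below 0.02 m/s and angular speed of pipe below 0.15 rad/s); the arm keeps its last pose, push and grip.
It fails at once if the pipe knocks against the tray or its plate (contact force between pipe and fixture above 2 N).
It fails at once if the pipe knocks against the parts tin (contact force between pipe and parts_tin above 2 N).
It fails at once if a bystander (jar, magnet or flat bar) is moved (distance of any of jar, magnet, flat from where it was at the start of the episode above 0.025 m).
It also fails if it takes over 64 s, if anything falls off the work surface, if the arm or the gripper's body presses on something with over 40 N, if the wrist force passes 120 N, or if a joint passes its speed limit or range.

### The arm

A 6-joint arm with a two-finger parallel gripper is mounted at the origin on a cart in front of the work surface, level with it; the furniture and walls round the work are solid. World frame = base frame: x ahead of the robot, y to its left, z up, the work surface at z = 0. Lengths are in m, angles in degrees, forces in N, time in s.
With the tool pointing down it reaches from about 0.4 to 0.825 m from the base axis. Payload 7 kg.
Tool frame: the origin (TCP) lies midway between the tips of the shut fingers; the grasp point (between the pads) lies 19 mm behind it; z points along the fingers, y is the line along which they close (so a half turn about z gives the same grasp; the last joint's range is limited). The gripper opens to 88 mm and grips with 3 to 60 N. Pads are 19 mm wide; open, the fingers measure 130 mm over their backs; the gripper's body (78 mm by 193 mm) begins 47 mm behind the grasp point.
Start: joints at [-50.873, 20.546, 0.682, 0, -70.136, -16.507], TCP at [0.26, -0.623, 0.227] pointing down, gripper open.
Joint ranges: [-176.03, 176.03], [-82.01, 121.73], [-58.28, 71.71], [-173.87, 95.51], [-174.79, -0.11], [-173.66, 173.66]. Speed limits (degrees/s): [136.94, 136.94, 172.46, 180, 180, 180].

### API

Orientations are given as [roll, pitch, yaw] about the fixed x, y, z axes, in that order (R = Rz(yaw) Ry(pitch) Rx(roll)).
In Python, from plant import ctrl gives the robot as it stands. The module is installed in compiled form; this text tells all that it offers.
- The arm moves only by the tool send_rows, never from a script. Its argument "plan" is a list that holds one entry, the list of rows, each a list of 6 numbers: the shift along the tool's x, y, z in normalised numbers (1 is 60 cm), then the turn, a rotation vector about the tool's x, y, z in shares of 90 degrees (1.0 is 90 degrees). A call has 1 to 8 rows; each row is the pose to reach, as a shift and turn from the pose commanded when the call began, along the tool's axes at that moment; what a row does not reach only later rows make up. A row lasts 1/12 s, in which the tool goes at most 41.7 mm and 7.16 degrees, less where a joint would pass 70% of its speed; a pose out of reach is approached as far as the arm can. A call with a gripper value outside its range is refused whole. "fingers" is the opening, from 0 (shut) to 1 (fully open), set as the call begins (left out, the last holds). The fingers move at their own pace and stop on an object; the grip force is fixed at half the most. Time passes only in rows, so rows that repeat a pose let the fingers close. It gives the time, the measured TCP pose, the force, the opening and the grip force at its end, in the units of the state.
- ctrl.get_obs(): the state, without advancing time (a new reading comes with each control period).
- ctrl.snapshot(name): name is "scene" or "side" or "wrist"; returns a dict with "img" (480x640x3 uint8, red, green, blue), "K" (3x3 intrinsics, pixels), "pose" (4x4, takes a point from camera to world coordinates). Camera axes: x right, y down, z forward; pixel columns grow to the right and rows downward; lengths in m; the calibration is good to about 2 mm. A picture is of the moment at which its call begins. There is no depth.
- ctrl.close_job(): hands the job in; it is judged then, once.
The state is a dict: "clock": time; "joint_pos": joint angles; "qvel": joint speeds; "tau": joint torques, N m; "tool_pos": TCP position; "orientation": TCP orientation; "force": force on the tool from outside, world axes, zero at the start; "moment": the same for the moment, N m; "opening": finger opening in m; "gripper_force": force on a finger pad.
Only numpy, scipy, OpenCV 4.12 (cv2) and the standard library are available. Lean on these libraries where they do the work, as an engineer would, in place of code of your own. Each camera call takes 0.05 s, during which the arm holds its last target. There are 200 camera calls.

## Working session

There is one attempt and no reset: what is moved stays moved. The work goes in short steps, Python scripts to look and compute and a tool call to move; the robot and the scene stay as the last step left them, time stands still between calls to the robot, and variables do not carry over. Pictures are saved under pics/ and viewed, at most 12 in all, crops included, and the job is handed in when it is done.

Besides the shell and the picture viewer there is one more tool, called after "Request:" by a JSON object that holds its "name" and its "arguments". send_rows: Moves the arm, as the interface text tells. Its arguments: {"type":"object","properties":{"plan":{"type":"array","items":{"type":"array","items":{"type":"array","items":{"type":"number"}}}},"fingers":{"type":"number"}},"required":["plan"]}

```bash
mkdir -p pics
python3 - <<'E'
from plant import ctrl
import cv2,pickle
o=ctrl.get_obs();print(o)
d={}
for n in("scene","side","wrist"):
    s=ctrl.snapshot(n);d[n]=s;cv2.imwrite(f"pics/{n}0.png",s["img"][:,:,::-1]);print(n,s["K"].tolist(),s["pose"].round(4).tolist())
pickle.dump(d,open("s0.pkl","wb"))
E
```

```text
{'clock': 0.0, 'joint_pos': array([-5.08742375e+01,  2.05895951e+01,  6.34642685e-01, -1.93180507e-02,
       -7.01369152e+01, -1.65081349e+01]), 'qvel': array([ 0.01233985, -0.05630393, -0.02739472,  0.07244618, -0.10181007,
       -0.07494161]), 'tau': array([ 4.46336317e-04, -5.82717705e+01,  2.93055207e+01,  6.99754760e+00,
        6.86664323e-03, -1.55706061e-04]), 'tool_pos': array([ 0.25938757, -0.62264336,  0.22565259]), 'orientation': array([ 1.79906759e+02, -8.69487686e-03, -1.57388944e+02]), 'force': array([-0.3793004 , -0.8065177 ,  0.51596677]), 'moment': array([0.02673248, 0.02140848, 0.01429469]), 'gripper_force': 0.0, 'opening': 0.0881022389725981}
scene [[615.3467867873969, 0.0, 311.3633560228762], [0.0, 615.3467867873969, 252.6134568567829], [0.0, 0.0, 1.0]] [[-0.5543, -0.6399, 0.5323, -0.2656], [-0.8323, 0.4287, -0.3514, 0.5654], [-0.0034, -0.6378, -0.7702, 1.332], [0.0, 0.0, 0.0, 1.0]]
side [[435.6756110401994, 0.0, 321.04844149961554], [0.0, 435.6756110401994, 240.97165488401066], [0.0, 0.0, 1.0]] [[-0.9999, 0.0087, 0.0084, 0.5547], [-0.0029, 0.4988, -0.8667, 0.7784], [-0.0117, -0.8667, -0.4987, 0.6075], [0.0, 0.0, 0.0, 1.0]]
wrist [[386.5858612541941, 0.0, 321.79535880279553], [0.0, 386.5858612541941, 244.54531499028997], [0.0, 0.0, 1.0]] [[-0.3855, 0.8904, 0.2421, 0.1945], [0.9227, 0.372, 0.1013, -0.6504], [0.0001, 0.2624, -0.965, 0.3831], [0.0, 0.0, 0.0, 1.0]]
```

View pics/scene0.png

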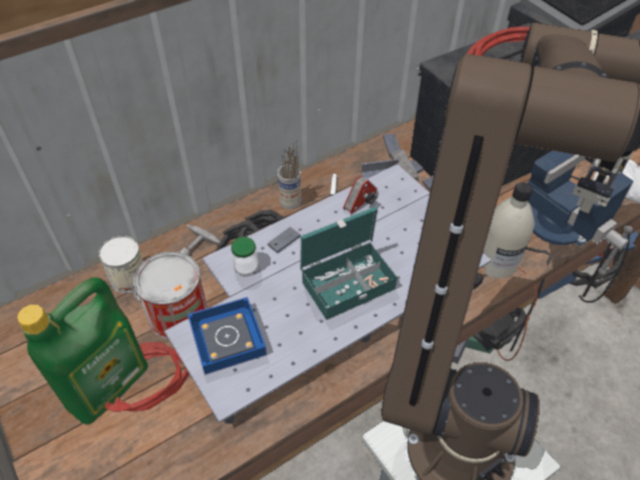

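View pics/side0.png

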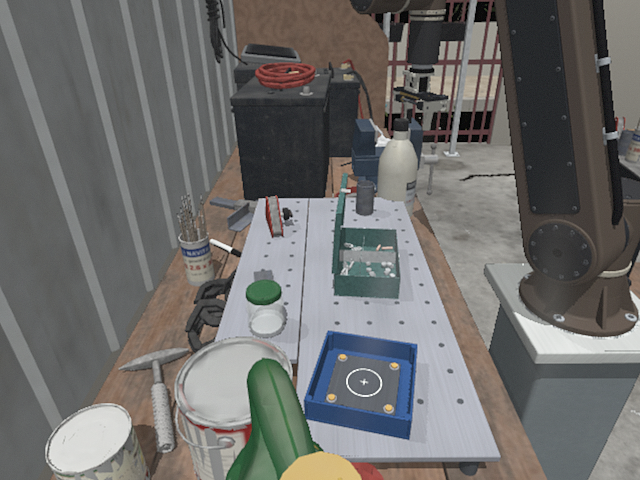

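The scene view shows the tray at (228,333), the jar at (244,255), the flat at (284,239), the open tin at (350,270) and the magnet at (360,195), with the arm hiding the pipe. The side view shows the ring at (364,382), the tin at (366,262), its upright lid at column 340, and the pipe at (365,197).

```bash
cat > h.py <<'E'
import numpy as np,cv2,pickle
from scipy.spatial.transform import Rotation as R
def ray(s,p,z):
    K,T=s["K"],s["pose"]; d=T[:3,:3]@np.linalg.inv(K)@np.array([p[0],p[1],1.]); c=T[:3,3]
    return c+d*(z-c[2])/d[2]
def proj(s,X):
    K,T=s["K"],s["pose"]; q=K@(T[:3,:3].T@(np.asarray(X)-T[:3,3])); return q[:2]/q[2]
def blobs(img,lo,hi,amin=60):
    m=cv2.inRange(cv2.cvtColor(img,cv2.COLOR_RGB2HSV),lo,hi)
    n,l,st,c=cv2.connectedComponentsWithStats(m)
    return m,[(c[i].round(1).tolist(),st[i].tolist()) for i in range(1,n) if st[i][4]>amin]
E
python3 - <<'E'
from h import *
d=pickle.load(open("s0.pkl","rb"))
P=lambda n,p,z:print(n,p,z,ray(d[n],p,z).round(4)[:2])
P("side",(364,382),.084);P("scene",(227.5,335.5),.084)
for n in("scene","side"):
    m,b=blobs(d[n]["img"],(105,150,40),(120,255,255),500);print(n,b)
    # bolts
    m,b=blobs(d[n]["img"],(12,110,120),(25,255,255),8)
    for c,st in b:
        if st[4]<90:P(n,c,.087)
# tin rim corners, side view
for p in((397,232),(400,269),(336,268),(365,183)):P("side",p,.122 if p[1]!=183 else .155)
for p in((318,313),(397,280)):P("scene",p,.122)
for p in((302,245),(375,211)):P("scene",p,.25)
s=d["side"]["img"][150:310,290:450];w=d["scene"]["img"][190:330,280:420]
cv2.imwrite("pics/c1.png",np.hstack([cv2.resize(s,(400,400),interpolation=2),cv2.resize(w,(400,400),interpolation=2)])[:,:,::-1])
E
```

```text
side (364, 382) 0.084 [0.496  0.3052]
scene (227.5, 335.5) 0.084 [0.4952 0.3026]
scene [([226.6, 333.3], [189, 299, 76, 74, 1880])]
scene [177.7, 287.6] 0.087 [0.6867 0.3395]
scene [238.7, 315.7] 0.087 [0.5276 0.2536]
scene [205.0, 326.0] 0.087 [0.5467 0.3352]
scene [248.5, 343.6] 0.087 [0.4465 0.273 ]
scene [213.5, 354.5] 0.087 [0.4662 0.3549]
scene [134.8, 390.7] 0.087 [0.4818 0.5431]
scene [42.1, 401.8] 0.087 [0.57   0.7228]
scene [16.4, 417.1] 0.087 [0.5656 0.7804]
scene [19.5, 422.9] 0.087 [0.5487 0.7789]
scene [9.3, 435.6] 0.087 [0.5323 0.8054]
side [([404.3, 387.5], [375, 342, 42, 91, 648])]
side [342.0, 356.4] 0.087 [0.528  0.2538]
side [393.8, 364.9] 0.087 [0.4459 0.2732]
side [331.2, 396.8] 0.087 [0.5471 0.3355]
side [388.3, 407.7] 0.087 [0.4655 0.3555]
side [331.5, 456.2] 0.087 [0.5483 0.4302]
side [302.8, 457.4] 0.087 [0.5852 0.4316]
side [355.3, 469.5] 0.087 [0.5188 0.4483]
side [288.1, 476.8] 0.087 [0.6024 0.4574]
side [320.3, 478.3] 0.087 [0.5626 0.4594]
side [339.3, 478.1] 0.087 [0.5392 0.4593]
side (397, 232) 0.122 [ 0.3877 -0.1037]
side (400, 269) 0.122 [0.4044 0.05  ]
side (336, 268) 0.122 [0.5324 0.0445]
side (365, 183) 0.155 [ 0.4445 -0.3197]
scene (318, 313) 0.122 [0.4078 0.103 ]
scene (397, 280) 0.122 [ 0.3805 -0.1132]
scene (302, 245) 0.25 [0.5132 0.0771]
scene (375, 211) 0.25 [ 0.5052 -0.1284]
```

View pics/c1.png

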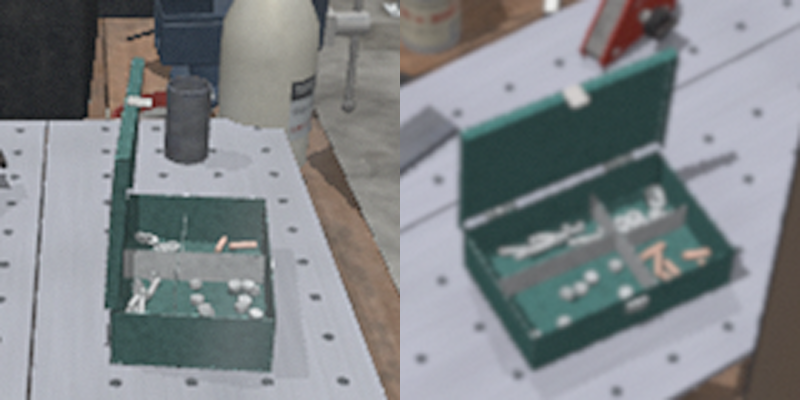

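The crop shows the lid upright with a white clasp, the tin's front rim running (328,307)–(397,279) in scene pixels, and the pipe standing behind the tin with its top at (365,183) in the side view.

Run:
```python
from h import *
d=pickle.load(open("s0.pkl","rb"))
P=lambda n,p,z:print(n,p,z,ray(d[n],p,z).round(4)[:2])
for p in((328,307),(397,279),(302.8,281),(371,243.5)):P("scene",p,.122)
P("scene",(328,319),.07)
for p in((399,278),(397,230)):P("side",p,.122)
P("side",(399,298),.07)
for z in(.24,.255,.27):P("scene",(302,236),z);P("scene",(376,208),z)
for z in(.24,.255,.27):P("side",(345,174),z)
for n,c in(("scene",(227,336)),("side",(364,382))):
    img=d[n]["img"];m=cv2.inRange(cv2.cvtColor(img,cv2.COLOR_RGB2HSV),(0,0,150),(180,70,255))
    k=np.zeros_like(m);cv2.circle(k,c,26,255,-1);m&=k
    q=cv2.findNonZero(m)[:,0];w=np.array([ray(d[n],x,.084)[:2] for x in q.astype(float)])
    w=w[np.linalg.norm(w-np.array([.4957,.304]),axis=1)<.033]
    A=np.c_[2*w,np.ones(len(w))];rr=np.linalg.norm(w-w.mean(0),axis=1);s=rr>.02
    x=np.linalg.lstsq(A[s],(w[s]**2).sum(1),rcond=None)[0];print(n,x[:2],np.sqrt(x[2]+x[0]**2+x[1]**2),s.sum())
```

```text
scene (328, 307) 0.122 [0.4088 0.0736]
scene (397, 279) 0.122 [ 0.3829 -0.1151]
scene (302.8, 281) 0.122 [0.5069 0.0811]
scene (371, 243.5) 0.122 [ 0.5103 -0.1316]
scene (328, 319) 0.07 [0.4086 0.0727]
side (399, 278) 0.122 [0.4112 0.0814]
side (397, 230) 0.122 [ 0.3862 -0.1133]
side (399, 298) 0.07 [0.4065 0.0767]
scene (302, 236) 0.24 [0.5437 0.0574]
scene (376, 208) 0.24 [ 0.519 -0.143]
scene (302, 236) 0.255 [0.5325 0.0643]
scene (376, 208) 0.255 [ 0.5082 -0.1333]
scene (302, 236) 0.27 [0.5214 0.0713]
scene (376, 208) 0.27 [ 0.4975 -0.1236]
side (345, 174) 0.24 [ 0.5066 -0.1685]
side (345, 174) 0.255 [ 0.5085 -0.1298]
side (345, 174) 0.27 [ 0.5105 -0.0912]
scene [0.49692492 0.30445983] 0.026476623437531908 137
side [0.49661537 0.30432339] 0.026492061759748643 199
```

```bash
cat >> h.py <<'E'
def state():
    from plant import ctrl
    o=ctrl.get_obs();T=(R.from_euler('xyz',o["orientation"],degrees=True),np.array(o["tool_pos"]))
    print("t",round(o["clock"],2),T[1].round(4),np.round(o["orientation"],1),"F",np.round(o["force"],1),"open",round(o["opening"],4),"g",round(o["gripper_force"],1),"J",np.round(o["joint_pos"],0));return T
def rel(T,pos,yaw):
    q=R.from_euler('xyz',[180,0,yaw],degrees=True)
    print(np.round(T[0].inv().apply(np.array(pos)-T[1])*100,2),np.round((T[0].inv()*q).as_rotvec(degrees=True),1))
E
python3 - <<'E'
from h import *
T=state();rel(T,[.42,-.33,.33],-172);rel(T,[.592,-.043,.33],172.7)
E
```

```text
t 0.15 [ 0.2594 -0.6228  0.2258] [ 179.9   -0.  -157.4] F [-1.1 -0.9 -0.3] open 0.0876 g 0.0 J [-51.  21.   1.  -0. -70. -17.]
[-26.08  20.86 -10.39] [ 0.1 -0.  14.6]
[-52.99  40.74 -10.37] [ 0.1 -0.  29.9]
```

The manual's scale: shifts go in shares of 60 cm and turns go in shares of 90 degrees. Converting my numbers, -53 cm / 60 = -0.8833, 40.7 cm / 60 = 0.6783, 30 degrees / 90 = 0.3333.

Request:
{"name": "send_rows", "arguments": {"plan": [[[0,0,-0.0833,0,0,0],[0,0,-0.1733,0,0,0],[-0.8833,0.6783,-0.1733,0,0,0.3333],[-0.8833,0.6783,-0.1733,0,0,0.3333],[-0.8833,0.6783,-0.1733,0,0,0.3333],[-0.8833,0.6783,-0.1733,0,0,0.3333],[-0.8833,0.6783,-0.1733,0,0,0.3333],[-0.8833,0.6783,-0.1733,0,0,0.3333]]], "fingers": 0}}

```text
clock: 0.82
tool_pos: [0.3807, -0.4114, 0.3173]
orientation: [180.0, -0.0, 172.4]
force: [1.3, 0.5, 0.4]
opening: 0.04
gripper_force: 0.0
```

Run:
```python
from h import *
T=state();rel(T,[.592,-.043,.33],172.7)
```

```text
t 0.82 [ 0.3807 -0.4114  0.3173] [180.   -0.  172.4] F [1.3 0.5 0.4] open 0.04 g 0.0 J [-27.   7.  -5.  -0. -78. -70.]
[-16.07  39.31  -1.26] [ 0.  -0.  -0.3]
```

To row units: 39 cm / 60 = 0.65, -16 cm / 60 = -0.2667.

Request:
{"name": "send_rows", "arguments": {"plan": [[[-0.2667,0.65,-0.0167,0,0,0],[-0.2667,0.65,-0.0167,0,0,0],[-0.2667,0.65,-0.0167,0,0,0],[-0.2667,0.65,-0.0167,0,0,0],[-0.2667,0.65,-0.0167,0,0,0],[-0.2667,0.65,-0.0167,0,0,0],[-0.2667,0.65,-0.0167,0,0,0],[-0.2667,0.65,-0.0167,0,0,0]]]}}

```text
clock: 1.48
tool_pos: [0.5458, -0.1216, 0.3255]
orientation: [180.0, 0.0, 172.6]
force: [1.4, -0.0, -0.4]
opening: 0.0005
gripper_force: 0.0
```

Run:
```python
from h import *
from plant import ctrl
T=state();rel(T,[.592,-.043,.33],172.7)
s=ctrl.snapshot("scene");cv2.imwrite("pics/scene1.png",s["img"][:,:,::-1]);pickle.dump(s,open("s1.pkl","wb"))
```

```text
t 1.48 [ 0.5458 -0.1216  0.3255] [180.    0.  172.6] F [ 1.4 -0.  -0.4] open 0.0005 g 0.0 J [   7.    7.   -5.   -0.  -78. -105.]
[-3.57  8.38 -0.45] [ 0.   0.  -0.1]
```

View pics/scene1.png

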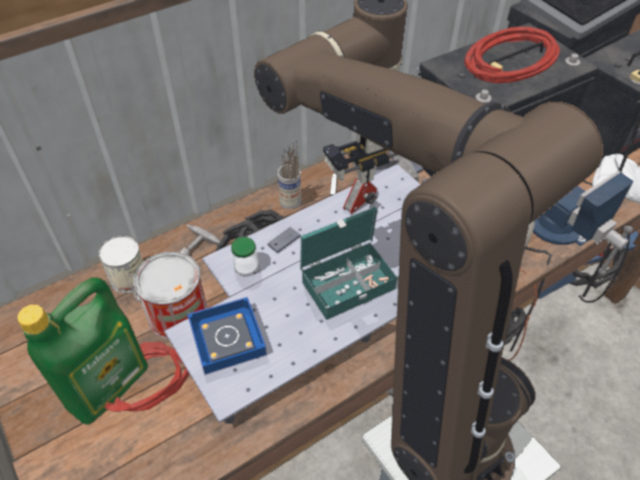

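The gripper is above and behind the lid's right half at about (360,155). Tin, tray and bystanders haven't moved, and the arm still hides the pipe.

To row units: 9 cm / 60 = 0.15, 8.4 cm / 60 = 0.14.

Request:
{"name": "send_rows", "arguments": {"plan": [[[-0.0667,0.14,-0.0067,0,0,0],[-0.0667,0.14,-0.0067,0,0,0],[-0.0667,0.14,-0.0067,0,0,0],[-0.0667,0.14,0.05,0,0,0],[-0.0667,0.14,0.1,0,0,0],[-0.0667,0.14,0.15,0,0,0],[-0.0667,0.14,0.15,0,0,0],[-0.0667,0.14,0.15,0,0,0]]]}}

```text
clock: 2.2
tool_pos: [0.5951, -0.0458, 0.2345]
orientation: [-179.9, -0.2, 172.6]
force: [0.2, -1.3, 1.3]
opening: 0.0004
gripper_force: 0.0
```

Run:
```python
from h import *
T=state()
u=np.array([.992,-.127,0]);h=np.array([.534,-.036,.122])
for th in np.radians(np.arange(95,-1,-7.9)):
    n=np.array([np.sin(th)*u[0],np.sin(th)*u[1],np.cos(th)])
    r=.113
    p=h-u*r*np.cos(th)+[0,0,r*np.sin(th)]+n*(.004+.0095*abs(np.sin(th)))
    print(round(np.degrees(th)),end=' ');rel(T,p,172.7)
```

```text
t 2.2 [ 0.5951 -0.0458  0.2345] [-179.9   -0.2  172.6] F [ 0.2 -1.3  1.3] open 0.0004 g 0.0 J [  14.   13.   -9.    0.  -68. -112.]
95 [3.86 0.19 0.12] [-0.1 -0.2 -0.1]
87 [ 5.41  0.19 -0.09] [-0.1 -0.2 -0.1]
79 [ 7.    0.19 -0.08] [-0.1 -0.2 -0.1]
71 [8.58 0.18 0.15] [-0.1 -0.2 -0.1]
63 [10.13  0.18  0.61] [-0.1 -0.2 -0.1]
55 [11.61  0.18  1.3 ] [-0.1 -0.2 -0.1]
48 [12.99  0.18  2.2 ] [-0.1 -0.2 -0.1]
40 [14.23  0.18  3.3 ] [-0.1 -0.2 -0.1]
32 [15.3   0.18  4.57] [-0.1 -0.2 -0.1]
24 [16.18  0.18  6.  ] [-0.1 -0.2 -0.1]
16 [16.84  0.19  7.55] [-0.1 -0.2 -0.1]
8 [17.27  0.19  9.18] [-0.1 -0.2 -0.1]
0 [17.45  0.19 10.86] [-0.1 -0.2 -0.1]
```

To row units: 10.1 cm / 60 = 0.1683, 9 cm / 60 = 0.15.

Request:
{"name": "send_rows", "arguments": {"plan": [[[0.0333,0.0033,0,0,0,0],[0.0667,0.0033,0,0,0,0],[0.0833,0.0033,-0.0017,0,0,0],[0.1,0.0033,-0.0017,0,0,0],[0.1167,0.0033,-0.0017,0,0,0],[0.1333,0.0033,0.0017,0,0,0],[0.15,0.0033,0.005,0,0,0],[0.1683,0.0033,0.01,0,0,0]]]}}

```text
clock: 2.87
tool_pos: [0.496, -0.0305, 0.2298]
orientation: [180.0, 0.1, 172.6]
force: [4.2, -0.0, -0.7]
opening: 0.0007
gripper_force: 1.7
```

To row units: 5.2 cm / 60 = 0.0867, 4.7 cm / 60 = 0.0783.

Request:
{"name": "send_rows", "arguments": {"plan": [[[0.0133,0,0.005,0,0,0],[0.025,0,0.0117,0,0,0],[0.0367,0,0.0183,0,0,0],[0.0483,0,0.0267,0,0,0],[0.0583,0,0.035,0,0,0],[0.0683,0,0.045,0,0,0],[0.0783,0,0.055,0,0,0],[0.0867,0,0.0667,0,0,0]]]}}

```text
clock: 3.53
tool_pos: [0.4438, -0.0237, 0.1888]
orientation: [180.0, 0.0, 172.6]
force: [2.5, -1.7, 2.4]
opening: 0.0007
gripper_force: 1.5
```

Run:
```python
from h import *
from plant import ctrl
T=state()
a=ctrl.snapshot("side")["img"][140:320,260:460];b=ctrl.snapshot("scene")["img"][120:320,260:440]
cv2.imwrite("pics/c2.png",np.hstack([cv2.resize(a,(400,360),interpolation=2),cv2.resize(b[:180],(360,360),interpolation=2)])[:,:,::-1])
```

```text
t 3.53 [ 0.4438 -0.0237  0.1888] [180.    0.  172.6] F [ 2.5 -1.7  2.4] open 0.0007 g 1.5 J [  22.    0.  -30.   -0.  -60. -120.]
```

View pics/c2.png

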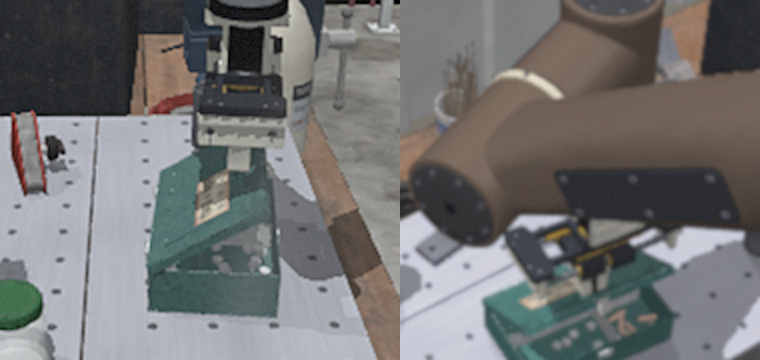

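The lid is half down at about 35° with the fingertips pushing on its outer face, so I'll follow the arc down.

To row units: 6 cm / 60 = 0.1, 4.6 cm / 60 = 0.0767.

Request:
{"name": "send_rows", "arguments": {"plan": [[[0.0067,0,0.0117,0,0,0],[0.015,0,0.0233,0,0,0],[0.02,0,0.0367,0,0,0],[0.025,0,0.05,0,0,0],[0.0283,0,0.0633,0,0,0],[0.0317,0,0.0767,0,0,0],[0.035,0,0.09,0,0,0],[0.035,0,0.1,0,0,0]]]}}

```text
clock: 4.3
tool_pos: [0.4231, -0.0211, 0.1283]
orientation: [180.0, -0.0, 172.6]
force: [-1.1, 0.2, 2.4]
opening: 0.0006
gripper_force: 1.4
```

To row units: 0.5 cm / 60 = 0.0083, 0.4 cm / 60 = 0.0067.

Request:
{"name": "send_rows", "arguments": {"plan": [[[0,0,0.0033,0,0,0],[0,0,0.0067,0,0,0],[0,0,0.0083,0,0,0],[0,0,0.0083,0,0,0]]]}}

```text
clock: 4.63
tool_pos: [0.423, -0.0212, 0.1249]
orientation: [-180.0, -0.1, 172.6]
force: [-6.7, 3.6, 12.9]
opening: 0.0006
gripper_force: 6.6
```

To row units: -20 cm / 60 = -0.3333, -16 cm / 60 = -0.2667.

Request:
{"name": "send_rows", "arguments": {"plan": [[[0,0,0.0017,0,0,0],[0,0,0.0017,0,0,0],[0,0,-0.0667,0,0,0],[0,0,-0.1333,0,0,0],[0,0,-0.2,0,0,0],[0,0,-0.2667,0,0,0],[0,-0.0667,-0.3333,0,0,0],[0,-0.1333,-0.3333,0,0,0]]], "fingers": 0}}

```text
clock: 5.3
tool_pos: [0.4165, -0.0902, 0.3275]
orientation: [179.9, 0.4, 172.9]
force: [1.1, 0.4, 0.6]
opening: 0.0006
gripper_force: 0.0
```

To row units: -20 cm / 60 = -0.3333.

Request:
{"name": "send_rows", "arguments": {"plan": [[[0,-0.3333,0,0,0,0],[0,-0.3333,0,0,0,0],[0,-0.3333,0,0,0,0],[0,-0.3333,0,0,0,0],[0,-0.3333,0,0,0,0],[0,-0.3333,0,0,0,0],[0,-0.3333,0,0,0,0]]], "fingers": 1}}

```text
clock: 5.88
tool_pos: [0.3878, -0.2906, 0.3213]
orientation: [180.0, -0.1, 172.4]
force: [1.0, 0.6, -0.8]
opening: 0.0412
gripper_force: 0.0
```

Run:
```python
from h import *
from plant import ctrl
T=state()
w=ctrl.snapshot("wrist");a=ctrl.snapshot("side");pickle.dump((w,a),open("s2.pkl","wb"))
print(proj(w,[.4445,-.32,.155]))
v=np.hstack([w["img"],cv2.resize(a["img"][100:340,240:560],(640,480))])
cv2.imwrite("pics/c3.png",cv2.resize(v,(800,300))[:,:,::-1])
```

```text
t 5.88 [ 0.3878 -0.2906  0.3213] [ 1.800e+02 -1.000e-01  1.724e+02] F [ 1.   0.6 -0.8] open 0.0412 g 0.0 J [-14.  -1. -13.  -0. -78. -84.]
[298.28152358 290.31805831]
```

View pics/c3.png

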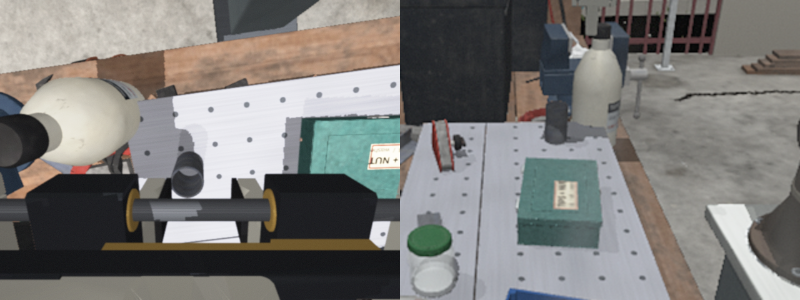

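The lid is now flat shut. The wrist view shows the pipe at about (301,285) in full-size pixels, and I'll zoom in to find its rim.

Run:
```python
from h import *
w,a=pickle.load(open("s2.pkl","rb"))
A=cv2.resize(w["img"][230:330,250:350],(400,400),interpolation=2);B=cv2.resize(a["img"][160:220,340:400],(400,400),interpolation=2)
cv2.imwrite("pics/c4.png",np.hstack([A,B])[:,:,::-1])
```

```text
(no output)
```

View pics/c4.png

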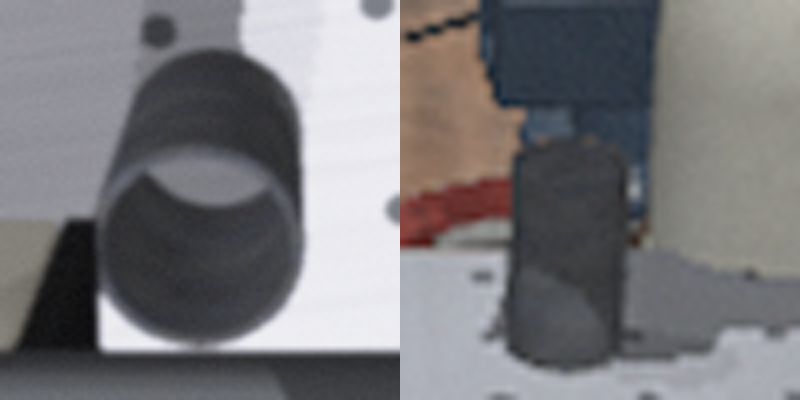

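The crop shows the pipe's top rim as a circle centred at wrist pixel (300,291.5). The bottle stands close by, so I'll locate it too.

Run:
```python
from h import *
w,a=pickle.load(open("s2.pkl","rb"));d=pickle.load(open("s0.pkl","rb"))
print("pipe",ray(w,(300,291.5),.155))
print("pipe side",ray(a,(340+570/400*60-60,160+148/400*60),.155))
print("bottle base",ray(d["scene"],(500,272),0),ray(w,(224,176),0),ray(w,(224,176),.1))
# cap: triangulate scene(521,190) & wrist(40,224)
def L(s,p):
    d_=s["pose"][:3,:3]@np.linalg.inv(s["K"])@np.array([*p,1.]);return s["pose"][:3,3],d_/np.linalg.norm(d_)
def tri(x,y):
    M=0;b=0
    for c,v in(x,y):
        Q=np.eye(3)-np.outer(v,v);M=M+Q;b=b+Q@c
    return np.linalg.solve(M,b)
print("cap",tri(L(d["scene"],(521,190)),L(w,(35,224))),tri(L(d["scene"],(521,190)),L(a,(401,124))))
T=state();p=ray(w,(300,291.5),.155)
for yaw in(172.7,150,-150,130):print(yaw);rel(T,[p[0],p[1],.25],yaw)
```

```text
pipe [ 0.44582536 -0.31863884  0.155     ]
pipe side [ 0.44265563 -0.3252779   0.155     ]
bottle base [ 3.10384619e-01 -4.32781307e-01 -2.22044605e-16] [ 0.34472953 -0.40633229  0.        ] [ 0.33922459 -0.38034118  0.1       ]
cap [ 0.33944516 -0.43596023  0.28559592] [ 0.33972606 -0.4414355   0.28201713]
t 5.98 [ 0.3885 -0.2889  0.3219] [ 1.800e+02 -1.000e-01  1.726e+02] F [-0.2  0.1  0.6] open 0.0495 g 0.0 J [-13.  -1. -13.  -0. -78. -84.]
172.7
[-6.07 -2.21  7.18] [ 0.  -0.1 -0.1]
150
[-6.07 -2.21  7.18] [ 0.  -0.1 22.6]
-150
[-6.07 -2.21  7.18] [  0.   -0.  -37.4]
130
[-6.07 -2.21  7.18] [ 0.  -0.1 42.6]
```

To row units: 7 cm / 60 = 0.1167, -6 cm / 60 = -0.1, -22.4 degrees / 90 = -0.2489.

Request:
{"name": "send_rows", "arguments": {"plan": [[[-0.05,-0.0183,0,0,0,-0.0778],[-0.1,-0.0367,0,0,0,-0.1556],[-0.1,-0.0367,0,0,0,-0.2489],[-0.1,-0.0367,0,0,0,-0.2489],[-0.1,-0.0367,0,0,0,-0.2489],[-0.1,-0.0367,0.0667,0,0,-0.2489],[-0.1,-0.0367,0.1167,0,0,-0.2489],[-0.1,-0.0367,0.1167,0,0,-0.2489]]], "fingers": 1}}

```text
clock: 6.65
tool_pos: [0.4423, -0.3159, 0.2472]
orientation: [179.7, -0.3, -165.2]
force: [-1.1, 0.8, -1.3]
opening: 0.0876
gripper_force: 0.0
```

Request:
{"name": "send_rows", "arguments": {"plan": [[[0,0,0,0,0,0],[0,0,0,0,0,0],[0,0,0,0,0,0],[0,0,0,0,0,0]]]}}

```text
clock: 6.98
tool_pos: [0.4464, -0.3189, 0.2545]
orientation: [-179.9, 0.2, -165.0]
force: [-0.8, -0.3, -0.3]
opening: 0.0877
gripper_force: 0.0
```

Run:
```python
from h import *
from plant import ctrl
T=state()
w=ctrl.snapshot("wrist");pickle.dump(w,open("s3.pkl","wb"))
print(proj(w,[.4455,-.3195,.155]))
c=ctrl.snapshot("scene");f=w["img"]
cv2.imwrite("pics/c5.png",np.hstack([cv2.resize(f,(480,360)),cv2.resize(c["img"][120:360,320:533],(320,360))])[:,:,::-1])
rel(T,[.4455,-.3195,.11],-165)
```

```text
t 6.98 [ 0.4464 -0.3189  0.2545] [-179.9    0.2 -165. ] F [-0.8 -0.3 -0.3] open 0.0877 g 0.0 J [-15.   8. -13.   0. -69. -60.]
[322.65622834 243.66764966]
[ 0.14 -0.   14.45] [-0.1  0.2  0. ]
```

View pics/c5.png

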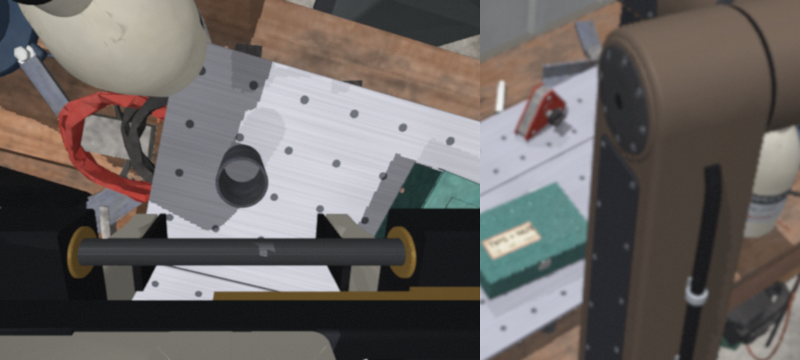

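The wrist view shows the pipe rim at (323,243), within a pixel of the prediction, with clear room between the fingers. I'll descend and grip.

To row units: 14.4 cm / 60 = 0.24, 13.5 cm / 60 = 0.225.

Request:
{"name": "send_rows", "arguments": {"plan": [[[0.0017,0,0.0333,0,0,0],[0.0017,0,0.0667,0,0,0],[0.0017,0,0.1,0,0,0],[0.0017,0,0.1333,0,0,0],[0.0017,0,0.1667,0,0,0],[0.0017,0,0.2,0,0,0],[0.0017,0,0.225,0,0,0],[0.0017,0,0.24,0,0,0]]]}}

```text
clock: 7.75
tool_pos: [0.444, -0.3188, 0.1069]
orientation: [179.9, -0.1, -165.0]
force: [-0.5, 0.1, 0.4]
opening: 0.0878
gripper_force: 0.0
```

Request:
{"name": "send_rows", "arguments": {"plan": [[[0,0,0,0,0,0],[0,0,0,0,0,0],[0,0,0,0,0,0]]]}}

```text
clock: 8.0
tool_pos: [0.4453, -0.3193, 0.1095]
orientation: [-179.9, 0.1, -165.0]
force: [-0.2, -0.5, 0.6]
opening: 0.0875
gripper_force: 0.0
```

Request:
{"name": "send_rows", "arguments": {"plan": [[[0,0,0,0,0,0],[0,0,0,0,0,0],[0,0,0,0,0,0],[0,0,0,0,0,0],[0,0,0,0,0,0],[0,0,0,0,0,0],[0,0,0,0,0,0],[0,0,0,0,0,0]]], "fingers": 0}}

```text
clock: 8.67
tool_pos: [0.4446, -0.319, 0.1084]
orientation: [-180.0, 0.0, -165.0]
force: [0.0, 0.2, 0.9]
opening: 0.0483
gripper_force: 30.0
```

Request:
{"name": "send_rows", "arguments": {"plan": [[[0,0,0,0,0,0],[0,0,0,0,0,0],[0,0,0,0,0,0],[0,0,0,0,0,0]]]}}

```text
clock: 9.0
tool_pos: [0.4446, -0.3189, 0.1083]
orientation: [-180.0, 0.0, -165.0]
force: [-0.4, -0.5, 1.2]
opening: 0.0485
gripper_force: 30.0
```

To row units: -15 cm / 60 = -0.25, -14 cm / 60 = -0.2333.

Request:
{"name": "send_rows", "arguments": {"plan": [[[0,0,-0.0167,0,0,0],[0,0,-0.0417,0,0,0],[0,0,-0.075,0,0,0],[0,0,-0.1167,0,0,0],[0,0,-0.1583,0,0,0],[0,0,-0.2,0,0,0],[0,0,-0.2333,0,0,0],[0,0,-0.25,0,0,0]]]}}

```text
clock: 9.67
tool_pos: [0.4452, -0.3194, 0.2618]
orientation: [-179.9, 0.2, -165.0]
force: [-0.2, -0.4, -0.9]
opening: 0.0486
gripper_force: 30.0
```

Request:
{"name": "send_rows", "arguments": {"plan": [[[0,0,0,0,0,0],[0,0,0,0,0,0],[0,0,0,0,0,0]]]}}

```text
clock: 9.92
tool_pos: [0.4438, -0.3185, 0.2567]
orientation: [179.9, -0.1, -165.0]
force: [0.2, 0.0, -1.7]
opening: 0.0487
gripper_force: 30.0
```

Run:
```python
from h import *
T=state();rel(T,[.497,.304,.258],-165)
```

```text
t 9.92 [ 0.4438 -0.3185  0.2567] [ 1.799e+02 -1.000e-01 -1.650e+02] F [ 0.2  0.  -1.7] open 0.0487 g 30.0 J [-15.   7. -13.  -0. -70. -60.]
[-21.26  58.75  -0.06] [ 0.1 -0.1  0. ]
```

To row units: 16.9 cm / 60 = 0.2817, 14.4 cm / 60 = 0.24.

Request:
{"name": "send_rows", "arguments": {"plan": [[[-0.005,0.0133,0,0,0,0],[-0.0133,0.0367,0,0,0,0],[-0.0267,0.0733,0,0,0,0],[-0.0417,0.115,0,0,0,0],[-0.0567,0.1567,0,0,0,0],[-0.0717,0.1983,0,0,0,0],[-0.0867,0.24,0,0,0,0],[-0.1017,0.2817,0,0,0,0]]]}}

```text
clock: 10.58
tool_pos: [0.4589, -0.1383, 0.2571]
orientation: [180.0, -0.1, -165.0]
force: [0.9, 0.3, -2.2]
opening: 0.0487
gripper_force: 30.0
```

To row units: 20 cm / 60 = 0.3333, 17.5 cm / 60 = 0.2917.

Request:
{"name": "send_rows", "arguments": {"plan": [[[-0.015,0.0417,0,0,0,0],[-0.03,0.0833,0,0,0,0],[-0.045,0.125,0,0,0,0],[-0.06,0.1667,0,0,0,0],[-0.075,0.2083,0,0,0,0],[-0.09,0.25,0,0,0,0],[-0.105,0.2917,0,0,0,0],[-0.12,0.3333,0,0,0,0]]]}}

```text
clock: 11.25
tool_pos: [0.4765, 0.0733, 0.2571]
orientation: [-180.0, -0.1, -165.0]
force: [0.4, 0.4, -1.3]
opening: 0.0486
gripper_force: 30.0
```

To row units: 18.4 cm / 60 = 0.3067, 17 cm / 60 = 0.2833.

Request:
{"name": "send_rows", "arguments": {"plan": [[[-0.015,0.0417,0,0,0,0],[-0.03,0.0833,0,0,0,0],[-0.045,0.125,0,0,0,0],[-0.06,0.1667,0,0,0,0],[-0.075,0.2083,0,0,0,0],[-0.09,0.25,0,0,0,0],[-0.1017,0.2833,0,0,0,0],[-0.11,0.3067,0,0,0,0]]]}}

```text
clock: 11.92
tool_pos: [0.4927, 0.2685, 0.2567]
orientation: [-179.9, -0.1, -164.9]
force: [0.4, 0.2, -1.6]
opening: 0.0484
gripper_force: 30.0
```

To row units: 3.3 cm / 60 = 0.055, 2.5 cm / 60 = 0.0417.

Request:
{"name": "send_rows", "arguments": {"plan": [[[-0.0083,0.025,0,0,0,0],[-0.015,0.0417,0,0,0,0],[-0.02,0.055,0,0,0,0],[-0.02,0.055,0,0,0,0],[-0.02,0.055,0,0,0,0],[-0.02,0.055,0,0,0,0],[-0.02,0.055,0,0,0,0],[-0.02,0.055,0,0,0,0]]]}}

```text
clock: 12.58
tool_pos: [0.4965, 0.3011, 0.2586]
orientation: [180.0, 0.0, -165.0]
force: [0.5, 0.1, -1.0]
opening: 0.0486
gripper_force: 30.0
```

Run:
```python
from h import *
from plant import ctrl
T=state();rel(T,[.4967,.3044,.16],-165);rel(T,[.4967,.3044,.1305],-165)
a=ctrl.snapshot("side");c=ctrl.snapshot("scene");pickle.dump((a,c),open("s4.pkl","wb"))
for s in(a,c):
    print(proj(s,[T[1][0],T[1][1],T[1][2]-.0383]))
cv2.imwrite("pics/c6.png",np.hstack([cv2.resize(a["img"][150:450,220:520],(400,400)),cv2.resize(c["img"][180:390,130:340],(400,400))])[:,:,::-1])
```

```text
t 12.58 [0.4965 0.3011 0.2586] [ 180.    0. -165.] F [ 0.5  0.1 -1. ] open 0.0486 g 30.0 J [  51.   11.   -9.   -0.  -71. -126.]
[-0.1   0.32  9.86] [ 0.  0. -0.]
[-0.1   0.31 12.81] [ 0.  0. -0.]
[367.08480347 310.62900389]
[221.11144396 301.69028203]
```

View pics/c6.png

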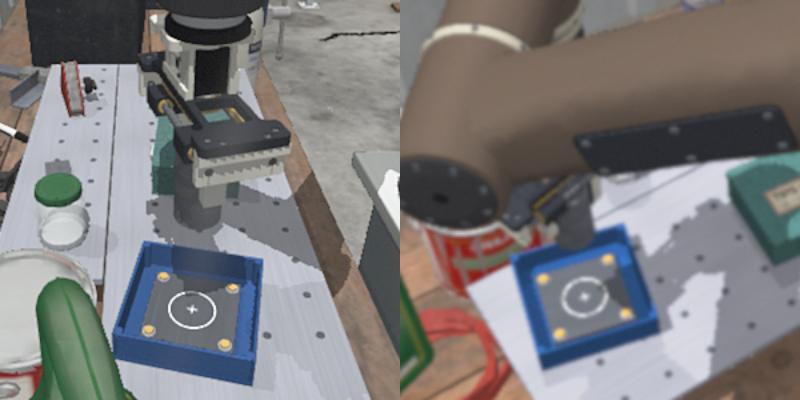

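The pipe hangs upright in the grip behind and above the tray, its bottom at about (368,312) in the side view against (367,311) predicted. I'll lower it in stages.

To row units: 10 cm / 60 = 0.1667, 9.5 cm / 60 = 0.1583.

Request:
{"name": "send_rows", "arguments": {"plan": [[[-0.0017,0.005,0.0167,0,0,0],[-0.0017,0.005,0.05,0,0,0],[-0.0017,0.005,0.0833,0,0,0],[-0.0017,0.005,0.1167,0,0,0],[-0.0017,0.005,0.1417,0,0,0],[-0.0017,0.005,0.1583,0,0,0],[-0.0017,0.005,0.1667,0,0,0],[-0.0017,0.005,0.1667,0,0,0]]]}}

```text
clock: 13.35
tool_pos: [0.4963, 0.3045, 0.1571]
orientation: [-179.9, -0.1, -165.0]
force: [0.7, 0.5, -1.5]
opening: 0.0484
gripper_force: 30.0
```

Request:
{"name": "send_rows", "arguments": {"plan": [[[0,0,0,0,0,0],[0,0,0,0,0,0],[0,0,0,0,0,0],[0,0,0,0,0,0],[0,0,0,0,0,0],[0,0,0,0,0,0]]]}}

```text
clock: 13.85
tool_pos: [0.4967, 0.305, 0.1587]
orientation: [180.0, 0.0, -165.0]
force: [-0.3, 0.4, -0.8]
opening: 0.0484
gripper_force: 30.0
```

Run:
```python
from h import *
from plant import ctrl
T=state();rel(T,[.4967,.3044,.1305],-165)
a=ctrl.snapshot("side");T2=state();c=ctrl.snapshot("scene");w=ctrl.snapshot("wrist");T2=state()
B=[T[1][0],T[1][1],T[1][2]-.0383]
print(proj(a,B),proj(c,B))
p=proj(a,B).astype(int);q=proj(c,B).astype(int);print(p,q)
cv2.imwrite("pics/c7.png",np.hstack([cv2.resize(a["img"][p[1]-70:p[1]+50,p[0]-60:p[0]+60],(400,400),interpolation=2),cv2.resize(c["img"][q[1]-35:q[1]+25,q[0]-30:q[0]+30],(400,400),interpolation=2)])[:,:,::-1])
```

```text
t 13.85 [0.4967 0.305  0.1587] [ 180.    0. -165.] F [-0.3  0.4 -0.8] open 0.0484 g 30.0 J [  51.   15.  -17.   -0.  -58. -126.]
[ 0.02 -0.06  2.82] [0. 0. 0.]
t 13.9 [0.4967 0.3049 0.1586] [ 180.    0. -165.] F [-0.1 -0.3 -1. ] open 0.0485 g 30.0 J [  51.   15.  -17.    0.  -58. -126.]
t 14.0 [0.4967 0.3049 0.1584] [ 180.    0. -165.] F [ 0.4  0.4 -2. ] open 0.0484 g 30.0 J [  51.   15.  -17.   -0.  -58. -126.]
[364.43757897 364.76712016] [224.57832289 327.16470673]
[364 364] [224 327]
```

View pics/c7.png

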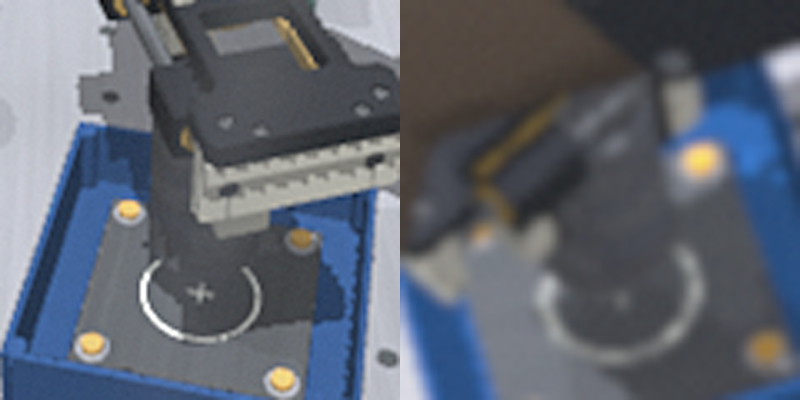

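The pipe is upright over the ring (ring centre at crop (202,293)), with its left edge near crop column 152, which fits a centred pipe. Now the final descent.

To row units: 2.7 cm / 60 = 0.045, 2.6 cm / 60 = 0.0433.

Request:
{"name": "send_rows", "arguments": {"plan": [[[0,0,0.0083,0,0,0],[0,0,0.0167,0,0,0],[0,0,0.025,0,0,0],[0,0,0.0333,0,0,0],[0,0,0.04,0,0,0],[0,0,0.0433,0,0,0],[0,0,0.045,0,0,0],[0,0,0.045,0,0,0]]]}}

```text
clock: 14.67
tool_pos: [0.4966, 0.3048, 0.131]
orientation: [-180.0, -0.0, -165.0]
force: [0.3, 0.4, -1.1]
opening: 0.0487
gripper_force: 30.0
```

Request:
{"name": "send_rows", "arguments": {"plan": [[[0,0,0,0,0,0],[0,0,0,0,0,0],[0,0,0,0,0,0],[0,0,0,0,0,0],[0,0,0,0,0,0],[0,0,0,0,0,0],[0,0,0,0,0,0],[0,0,0,0,0,0]]]}}

```text
clock: 15.33
tool_pos: [0.4967, 0.3048, 0.1313]
orientation: [-180.0, 0.0, -165.0]
force: [-0.5, -0.2, -2.0]
opening: 0.0486
gripper_force: 30.0
```

Run:
```python
from h import *
from plant import ctrl
T=state();a=ctrl.snapshot("side");rel(state(),[.4967,.3044,.1305],-165)
# expected bottom circle front edge & left edge, in the side view
t=np.linspace(0,2*np.pi,200);C=np.array([proj(a,[T[1][0]+.0245*np.cos(k),T[1][1]+.0245*np.sin(k),T[1][2]-.0383]) for k in t])
print(C.min(0),C.max(0))
im=a["img"][310:410,310:420];cv2.imwrite("pics/c8.png",cv2.resize(im,(660,600),interpolation=2)[:,:,::-1])
```

```text
t 15.33 [0.4967 0.3048 0.1313] [-180.    0. -165.] F [-0.5 -0.2 -2. ] open 0.0486 g 30.0 J [  51.   16.  -19.    0.  -55. -126.]
t 15.38 [0.4967 0.3049 0.1313] [ 180.    0. -165.] F [-0.2  0.8 -1.2] open 0.0486 g 30.0 J [  51.   16.  -19.   -0.  -55. -126.]
[ 0.01 -0.05  0.08] [0. 0. 0.]
[347.75376654 365.71087195] [379.92898177 390.42117377]
```

View pics/c8.png

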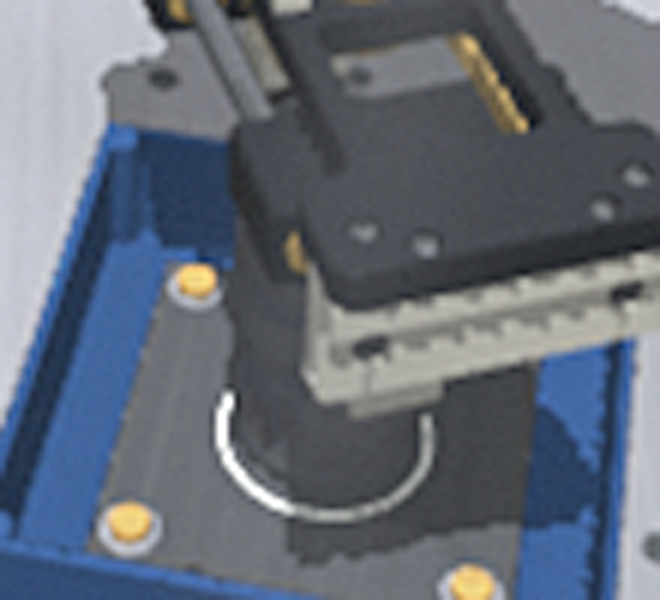

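The pipe is centred in the ring: columns 232–422 in the crop against 217–435 for the ring. Its lower edge is at about row 391 against 390 predicted, so the gap is about 8 mm. Handing in.

```bash
python3 -c "
from plant import ctrl
print(ctrl.close_job())"
```

```text
the job is handed in; nothing more can be done
None
```

The job is handed in, with no verdict returned: the tin lid is shut and the pipe is held upright and still, centred over the ring to within about 1 mm with a gap of about 8–9 mm under it, and I saw no sign that the jar, magnet or flat bar were touched.

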